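Open a rain-soaked camp lantern to dry

TASK

The camp lantern came home wet and has to dry out with its batteries out. Fold its carrying bail all the way down out of the way, turn the orange collar by its lug from the red mark through the clicks right up to the green open mark, lift the cap off and set it down in the wooden tray, then lift out the battery carrier and set it down in the tray too. Let both down gently, leave the bail down and the collar at the green mark, and do not disturb the spring clip or the things on the turntable.

Things in the scene. Friction and masses are not known exactly. Their poses are not given: they have to be found in the camera images.
- lantern: Camp lantern fixed upright on a black dock plate (125 x 125 x 14 mm) screwed to the shelf; 194 mm tall with its bail up. Origin on its axis at shelf level, z up. Upper barrel dark, 80 mm across; its top, on which the cap rests, is at height 135 mm; battery bore 41 mm across. A flange under the collar (100 mm across, top at 124 mm) carries the red and green marks.
- bail (a joint): Angle of the steel wire carrying bail: 0 = upright over the cap, where it bars the way; grows as it folds towards the lantern's -x side, up to 1.75 (its stop, hanging just below level). Starts within 0.25 of upright, stays where it is left; about 1 N at its top moves it.
- bail_grip (a point): Middle of the bail's straight top bar, which runs 86 mm along the lantern's y axis and has a 10 mm thick black rubber sleeve over its middle 56 mm. The bail turns about the line along the lantern's y axis that crosses its axis at height 111 mm, 80 mm from this bar; its 5 mm side wires are at y = +-55 mm.
- collar (a joint): Angle of the orange ring collar (91 mm across, heights 126 to 143 mm) about the lantern's axis: 0 = locked, lug at red; grows anticlockwise from above to 1.047 = open, lug at green, its end stop. Clicks at about 0, 0.28, 0.52, 0.79, 1.047. Stuck at 0: about 9 N at the lug breaks it loose, then about 5 N per click. Its tabs hold the cap down until the last click.
- collar_lug (a point): Middle of the collar's lug, a block with upright sides standing out radially from 44 to 66 mm from the axis (this point at 58 mm), 10 mm wide, heights 127.5 to 142.5 mm, white line on top; it turns with the collar. There is room for a closed gripper's fingertips on either side of it.
- open_mark (a point): Green open mark on the flange's rim, 50 mm from the lantern's axis, at height 124 mm, 30 degrees anticlockwise (from above) from the lantern's +x axis. The red locked mark is 30 degrees clockwise from it; white ticks lie between.
- cap_fin (a point): Centre of the black grip fin on the loose grey battery cap (70 g): 12 mm thick along the cap's x, 36 mm long along its y, 15 mm high. Cap 63 mm across (78 over three lugs at its foot), 46 mm tall with the fin, hollow; underside 38.5 mm below this point. On the lantern this point is at height 173.5 mm; the cap lifts straight up once the collar is open.
- carrier_tab (a point): Centre of the yellow pull tab of the loose battery carrier (130 g), under the cap at first. Tab 10 mm thick along the carrier's x, 26 mm along its y, 25 mm high (137 to 162 mm high in the lantern, above the collar). Below it the round body, 34 mm across, 58 mm tall; flat underside 70.5 mm below this point. Lift straight up 75 mm to clear.
- tray: Shallow wooden drying tray fixed to the shelf, 150 mm along its x and 210 mm along its y, walls 4 mm thick and 22 mm high. Origin at the centre of its underside; its inner floor is 5 mm higher.
- clip: Green plastic spring clip lying on the shelf, 75 x 24 x 25 mm, loose; leave alone. Origin at the centre of its underside.
- headlamp: Blue headlamp unit (no strap), about 60 x 74 x 38 mm, loose on the low wooden turntable (220 mm across, top at 22 mm); leave alone. Origin at the centre of its underside.
- compass: Black round compass, 54 mm across, 13 mm high, loose on the turntable; leave alone. Origin at the centre of its underside.
- carabiner_a: Silver carabiner, about 100 x 55 x 10 mm, lying on the turntable; leave alone. Origin at the centre of its underside.
- carabiner_b: Second silver carabiner, the same; leave alone.
- cap: The same cap, origin at the centre of its underside, x and y as the fin's.
- carrier: The same battery carrier, origin at the centre of its underside, x and y as the tab's.

How it is judged:
By the outcome, as a careful person would: the job done as asked, in the order asked, and still so for the second after the job is handed in, with the robot touching nothing.
It also fails if it takes over 72 s, if anything falls off the work surface, if the arm or the gripper's body presses on something with over 40 N, if the wrist force passes 120 N, or if a joint passes its speed limit or range.

ROBOT

A 6-joint arm with a two-finger parallel gripper is mounted at the origin on the work surface. World frame = base frame: x ahead of the robot, y to its left, z up, the work surface at z = 0. Lengths are in mm, angles in rad, forces in N, time in s.
With the tool pointing down it reaches from about 400 to 825 mm from the base axis. Payload 7 kg.
Tool frame: the origin (TCP) lies between the finger pads; the fingertips stand 8 mm ahead of it and the grasp point (between the pads) lies 11 mm behind it (tcp_to_tips is the y of the fingertips in the tool frame, in mm); y points along the fingers, z is the direction in which the jaws open and shut, and the axes are right-handed (so a half turn about y gives the same grasp; the last joint's range is limited). The gripper opens to 85 mm and grips with 20 to 120 N. Pads are 22 mm wide; open, the fingers measure 114 mm over their backs; the gripper's body (76 mm by 85 mm) begins 54 mm behind the grasp point. The pads swing forward as they close: fully open they stand 13 mm farther back than shut.
Start: joints at [-0.929, 0.359, 0.012, 0, -1.224, -0.288], TCP at [233.836, -633.179, 239.302] pointing down, gripper open.
Joint ranges: [-3.07, 3.07], [-1.43, 2.12], [-1.02, 1.25], [-3.03, 1.67], [-3.05, -0], [-3.03, 3.03]. Speed limits (rad/s): [2.39, 2.39, 3.01, 3.14, 3.14, 3.14].

INTERFACE

Orientations are given as a rotation vector (axis times angle).
In Python, from plant import * gives the robot as it stands.
- The arm moves only by the tool arm_command, never from a script. Its argument "plan" is one flat list of numbers, 7 for each row, row after row: the shift along the world's x, y, z normalised to -1 to 1, where 1 is 50 cm, then the turn, a rotation vector about the world's x, y, z normalised to -1 to 1, where 1 is pi/4 rad, then the opening, from 0 (shut) to 1 (fully open). A call has 1 to 20 rows; each row is the pose to reach, as a shift and turn from the pose commanded when the call began; what a row does not reach only later rows make up. A row lasts 1/12 s, in which the tool goes at most 41.7 mm and 7.16 degrees, less where a joint would pass 70% of its speed; a pose out of reach is approached as far as the arm can. A call with a number of a shift or a turn outside -1 to 1 is refused whole. A call with a gripper value outside its range is refused whole. The fingers move at their own pace and stop on an object; "squeeze" is the grip in N (left out, the last holds). Time passes only in rows, so rows that repeat a pose let the fingers close. It gives the time, the measured TCP pose, the force and the opening at its end, in the units of the state.
- state(): the state, without advancing time (a new reading comes with each control period).
- read_camera(name): name is "side" or "top"; returns a dict with "frame" (384x512x3 uint8, red, green, blue), "fx", "fy", "cx", "cy" (pixels), "dist" ([k1, k2, p1, p2, k3] as OpenCV has them; the pictures are not rectified), "R" (3x3) and "t" (3): a world point X has camera coordinates R X + t. Camera axes: x right, y down, z forward; pixel columns grow to the right and rows downward; lengths in mm; the calibration is good to about 2 mm. A picture is of the moment at which its call begins. There is no depth.
- finish_job(): hands the job in, once; it reports no verdict.
Trained networks look in the newest picture that a camera, given by its name, has taken for a name from the list of things; names that differ only in an ending like _2 or _b are one class to them, and where a whole thing is asked for, a point or a joint stands for the part that bears it (a point fixed in the world has none). Each returns a list of dicts, best first, with "p" (0 to 1); they miss things now and then, are a little off and sometimes report something else, mostly with a low value. They report only what shows in the picture. A call takes as long as a camera call.
- look_for(camera, target): "location" ([x, y, z] in mm, in world coordinates, good to about 4 mm: the middle of the surface that is visible of it).
The state is a dict: "clock": time; "qpos": joint angles; "qd": joint speeds; "joint_torque": joint torques, N m; "tool_pos": TCP position; "tcp_rot": TCP orientation; "ft_force": force on the tool from outside, world axes, zero at the start; "torque": the same for the moment, N m; "gripper_width": opening from 0.0 (shut) to 1.0 (fully open).
Only numpy, scipy, OpenCV 4.12 (cv2) and the standard library are available. Lean on these libraries where they do the work, as an engineer would, in place of code of your own. Each camera call takes 0.05 s, during which the arm holds its last target. There are 200 camera calls.

## Working session

There is one attempt and no reset: what is moved stays moved. The work goes in short steps, Python scripts to look and compute and a tool call to move; the robot and the scene stay as the last step left them, time stands still between calls to the robot, and variables do not carry over. Pictures are saved under pics/ and viewed, about 8 in all and at most 12, crops included, and the job is handed in when it is done.

Besides the shell and the picture viewer there is one more tool, called after "Call:" as name(argument=value, ...) on one line, values as JSON. arm_command: Moves the arm, as the interface text tells. Its arguments: {"type":"object","properties":{"plan":{"type":"array","items":{"type":"number"}},"squeeze":{"type":"number"}},"required":["plan"]}

```bash
ls; mkdir -p pics; python3 - <<'E'
from plant import *
import cv2, numpy as np
ims=[]
for c in ("side","top"):
    r=read_camera(c); ims.append(r)
    cv2.imwrite(f"pics/{c}0.png",cv2.resize(r["frame"][:,:,::-1],(800,600),interpolation=cv2.INTER_CUBIC))
    print(c,r["fx"],r["cx"],np.round(-np.array(r["R"]).T@r["t"]))
    for n in ["lantern","bail_grip","collar_lug","open_mark","cap_fin","carrier_tab","tray","clip","headlamp","compass","carabiner_a"]:
        print(n,[(np.round(d["location"]).tolist(),round(d["p"],2)) for d in look_for(c,n)[:2]])
s=state();print(s["clock"],s["tool_pos"],s["tcp_rot"],s["gripper_width"],s["ft_force"])
E
```

```text
pics
side 356.2475080181416 258.727027470184 [ 526. -685.  542.]
lantern []
bail_grip [([490.0, 160.0, 185.0], 0.53)]
collar_lug [([506.0, 172.0, 139.0], 0.7)]
open_mark [([502.0, 169.0, 67.0], 0.79)]
cap_fin [([502.0, 190.0, 164.0], 0.61), ([506.0, 173.0, 140.0], 0.4)]
carrier_tab []
tray [([522.0, -199.0, 7.0], 0.59)]
clip [([362.0, -3.0, 17.0], 0.56), ([525.0, -197.0, 5.0], 0.36)]
headlamp [([704.0, -80.0, 54.0], 0.66)]
compass [([782.0, -61.0, 33.0], 0.51)]
carabiner_a [([780.0, 18.0, 30.0], 0.73), ([674.0, 25.0, 34.0], 0.66)]
top 405.1210477731755 254.3987527803625 [489. -19. 947.]
lantern [([494.0, 179.0, 81.0], 0.82)]
bail_grip [([493.0, 207.0, 193.0], 0.63), ([710.0, -60.0, 57.0], 0.43)]
collar_lug [([506.0, 190.0, 141.0], 0.76)]
open_mark [([497.0, 177.0, 83.0], 0.9)]
cap_fin [([506.0, 202.0, 166.0], 0.74)]
carrier_tab []
tray [([523.0, -182.0, 6.0], 0.58)]
clip [([366.0, 4.0, 18.0], 0.56), ([499.0, 179.0, 80.0], 0.41)]
headlamp [([712.0, -60.0, 57.0], 0.78)]
compass [([779.0, -53.0, 36.0], 0.7), ([503.0, 195.0, 144.0], 0.29)]
carabiner_a [([678.0, 26.0, 30.0], 0.82), ([781.0, 16.0, 33.0], 0.76)]
1.2 [ 233.8595434  -633.18532056  239.30530494] [-1.55291136 -0.27763725  0.27765389] 0.9992348807750909 [ 0.61623117 -0.2641843  -0.57143094]
```

View pics/side0.png

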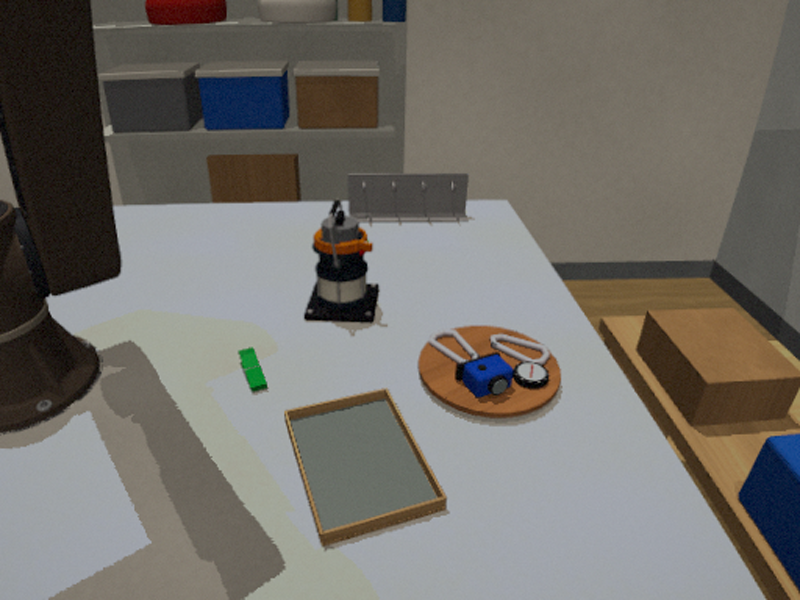

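View pics/top0.png

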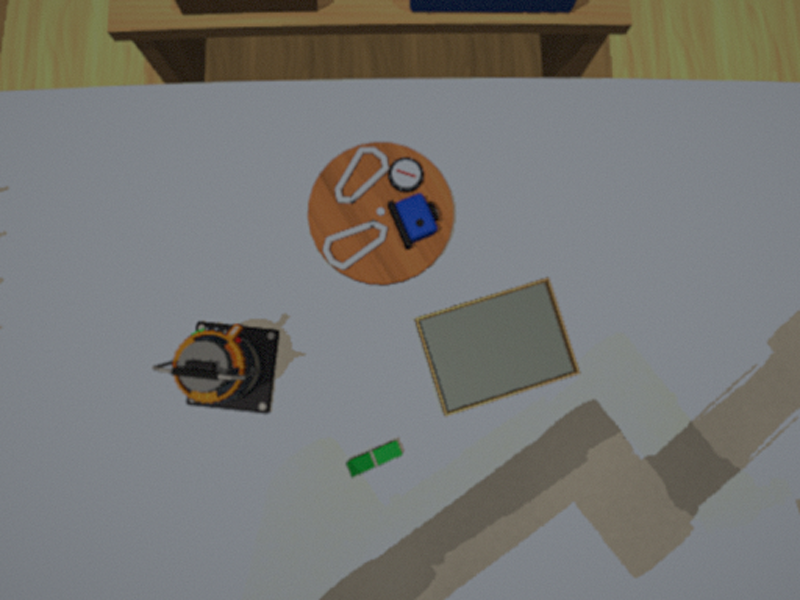

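```bash
cat > h.py <<'E'
from plant import *
import cv2, numpy as np
from scipy.spatial.transform import Rotation as Ro
def K(r): return np.array([[r["fx"],0,r["cx"]],[0,r["fy"],r["cy"]],[0,0,1]])
def atz(r,uv,z):
    n=cv2.undistortPoints(np.array(uv,float).reshape(-1,1,2),K(r),np.array(r["dist"])).reshape(-1,2)
    d=np.c_[n,np.ones(len(n))]@np.array(r["R"]); c=-np.array(r["R"]).T@r["t"]
    return c+d*((z-c[2])/d[:,2])[:,None]
def proj(r,X):
    return cv2.projectPoints(np.array(X,float).reshape(-1,1,3),cv2.Rodrigues(np.array(r["R"]))[0],np.array(r["t"],float),K(r),np.array(r["dist"]))[0].reshape(-1,2)
def crop(r,box,s,name,pts=None):
    x0,y0,x1,y1=box
    im=cv2.resize(r["frame"][y0:y1,x0:x1,::-1],None,fx=s,fy=s,interpolation=cv2.INTER_CUBIC)
    if pts is not None:
        for p in proj(r,pts): cv2.circle(im,tuple(int(round((a-b+.5)*s)) for a,b in zip(p,(x0,y0))),3,(255,0,255),1)
    cv2.imwrite(name,im); return im
E
python3 - <<'E'
from h import *
t=read_camera("top"); s=read_camera("side")
a=crop(t,(90,195,190,270),8,"pics/tc.png")
# tray
f=t["frame"].astype(int); 
hsv=cv2.cvtColor(t["frame"],cv2.COLOR_RGB2HSV)
m=((hsv[...,1]>90)&(hsv[...,0]<30)).astype(np.uint8); m[:170]=0; m[:,:250]=0; m[275:]=0;m[:,385:]=0
c=max(cv2.findContours(m,0,1)[0],key=cv2.contourArea); b=cv2.boxPoints(cv2.minAreaRect(c)); print("tray px",b.round(1).tolist())
w=atz(t,b,22); print(w.round(1).tolist(), w.mean(0))
# dark plate
g=t["frame"].max(2); m=(g<50).astype(np.uint8); m[:195]=0;m[275:]=0;m[:,:100]=0;m[:,190:]=0
c=max(cv2.findContours(m,0,1)[0],key=cv2.contourArea); b=cv2.boxPoints(cv2.minAreaRect(c)); print("plate px",b.round(1).tolist())
w=atz(t,b,14); print(w.round(1).tolist(), w.mean(0))
E
```

```text
tray px [[265.29998779296875, 204.0], [350.8999938964844, 177.0], [370.20001220703125, 238.3000030517578], [284.6000061035156, 265.29998779296875]]
[[563.8, -62.5, 22.0], [623.1, -263.7, 22.0], [480.0, -302.6, 22.0], [423.7, -103.2, 22.0]] [ 522.64320509 -183.021551     22.        ]
plate px [[131.89999389648438, 259.0], [138.10000610351562, 206.5], [178.0, 211.1999969482422], [171.8000030517578, 263.70001220703125]]
[[443.7, 245.1, 14.0], [564.0, 231.3, 14.0], [551.3, 138.6, 14.0], [431.6, 153.4, 14.0]] [497.65498477 192.06659845  14.        ]
```

View pics/tc.png

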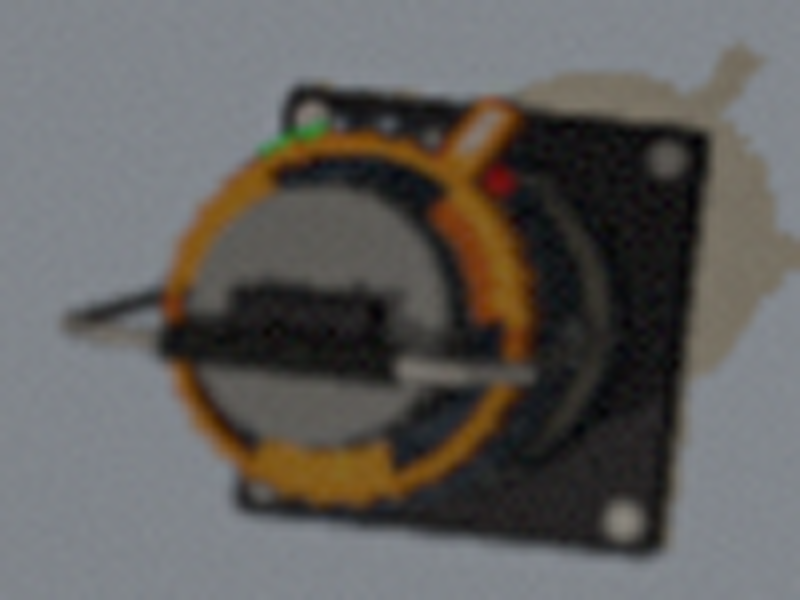

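```bash
cat > fit.py <<'E'
from h import *
from scipy.optimize import least_squares
t=read_camera("top"); s=read_camera("side")
P=lambda u,v:(u/8+90-.5,v/8+195-.5)
obs=np.array([P(290,88),P(708,132),P(660,553),P(238,512),P(350,318),P(497,180),P(295,133),P(480,145),P(278,345)])
# corners of plate (lantern frame): +x+y, +x-y, -x-y, -x+y
def model(q):
    x,y,a,b,lug=q
    pol=lambda r,th,z:[r*np.cos(th),r*np.sin(th),z]
    L=np.array([[62.5,62.5,14],[62.5,-62.5,14],[-62.5,-62.5,14],[-62.5,62.5,14],[0,0,143],pol(50,-np.pi/6,124),pol(50,np.pi/6,124),pol(58,lug-np.pi/6,142.5),[-80*np.sin(b),0,111+80*np.cos(b)+4]])
    R=np.array([[np.cos(a),-np.sin(a),0],[np.sin(a),np.cos(a),0],[0,0,1]])
    return L@R.T+[x,y,0]
w=np.array([1,1,1,1,1,.7,.7,1,1])[:,None]
q=least_squares(lambda q:((proj(t,model(q))-obs)*w).ravel(),[495,190,-.1,0,0]).x
print(q.round(3)); print((proj(t,model(q))-obs).round(1).tolist()); print(model(q).round(1).tolist())
im=crop(s,(190,120,250,210),6,"pics/sc.png",model(q)); a=crop(t,(90,195,190,270),5,"pics/x.png",model(q))
a=cv2.copyMakeBorder(a,0,540-a.shape[0],0,0,0)[:540]; cv2.imwrite("pics/sc.png",np.hstack([im[:540],a[:,:440]]))
E
python3 fit.py
```

```text
[ 4.97859e+02  2.06856e+02 -1.22000e-01  7.60000e-02 -6.00000e-03]
[[-0.4, -0.3], [0.7, -0.2], [0.2, 1.6], [-1.0, 0.8], [-0.4, 0.4], [-1.4, -2.2], [-0.2, 1.0], [1.1, -1.5], [0.4, 0.0]]
[[567.5, 261.3, 14.0], [552.3, 137.2, 14.0], [428.2, 152.5, 14.0], [443.5, 276.5, 14.0], [497.9, 206.9, 143.0], [537.8, 176.8, 124.0], [543.9, 226.4, 124.0], [544.0, 171.6, 142.5], [491.8, 207.6, 194.8]]
```

View pics/sc.png

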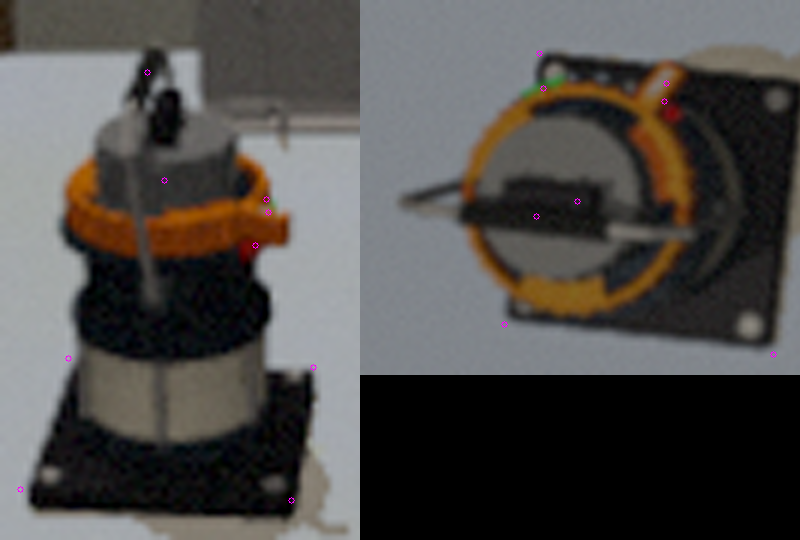

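```bash
cat > fit2.py <<'E'
from h import *
from scipy.optimize import least_squares
t=read_camera("top"); s=read_camera("side")
P=lambda u,v:(u/8+90-.5,v/8+195-.5); S=lambda u,v:(u/6+190-.5,v/6+120-.5)
N=(np.nan,np.nan)
ot=np.array([P(290,88),P(708,132),P(660,553),P(238,512),P(350,318),P(497,180),P(295,133),P(482,143),P(278,345),P(315,310),P(310,112),P(667,158),P(623,520),N])
os_=np.array([N,S(313,375),S(293,510),S(33,505),N,S(248,250),N,N,S(150,62),S(165,100),N,S(300,378),S(273,484),S(50,475)])
def model(q):
    x,y,a,b,lug,h,sc=q
    pol=lambda r,th,z:[r*np.cos(th),r*np.sin(th),z]
    L=np.array([[h,h,14],[h,-h,14],[-h,-h,14],[-h,h,14],[0,0,143],pol(50,-np.pi/6,124),pol(50,np.pi/6,124),pol(58,lug-np.pi/6,142.5),[-80*np.sin(b),0,111+80*np.cos(b)+3],[0,0,178],[sc,sc,14],[sc,-sc,14],[-sc,-sc,14],[-sc,sc,14]])
    R=np.array([[np.cos(a),-np.sin(a),0],[np.sin(a),np.cos(a),0],[0,0,1]])
    return L@R.T+[x,y,0]
def res(q): 
    m=model(q); return np.nan_to_num(np.r_[proj(t,m)-ot,proj(s,m)-os_])
r=least_squares(lambda q:res(q).ravel(),[495,190,-.1,0,0,61,52],loss="soft_l1"); q=r.x
if __name__=="__main__":
    print(q.round(3)); print(res(q).round(1).tolist()); print(model(q)[4:10].round(1).tolist())
    for c in ("top","side"):
        pass
E
python3 fit2.py
```

```text
[ 4.99059e+02  2.06652e+02 -1.01000e-01  8.50000e-02 -2.20000e-02
  6.09740e+01  5.19810e+01]
[[-0.4, 0.4], [-0.5, -0.7], [0.3, -0.2], [0.4, 0.3], [-0.3, -0.3], [-1.7, -3.1], [-0.6, 0.7], [0.9, -2.0], [0.8, -0.2], [-1.0, 0.6], [0.5, 1.6], [0.4, -0.4], [1.4, -0.3], [0.0, 0.0], [0.0, 0.0], [-3.1, 20.3], [-44.0, -3.5], [6.2, -24.0], [0.0, 0.0], [1.8, -0.9], [0.0, 0.0], [0.0, 0.0], [-0.3, 2.1], [-0.1, 1.4], [0.0, 0.0], [-4.0, 18.0], [-36.9, -0.8], [5.8, -17.5]]
[[499.1, 206.7, 143.0], [539.6, 177.4, 124.0], [544.7, 227.1, 124.0], [545.3, 171.7, 142.5], [492.3, 207.3, 193.7], [499.1, 206.7, 178.0]]
```

```bash
sed -i 's/^os_=.*/os_=np.array([S(313,375),S(293,510),S(33,505),N,N,N,N,N,S(150,62),S(165,100),S(300,378),S(273,484),S(50,475),N])/; s/P(497,180)/N/; s/pol(58,lug/pol(55,lug/' fit2.py; python3 fit2.py; python3 - <<'E'
from h import *
s=state(); R=Ro.from_rotvec(s["tcp_rot"]); print(R.as_matrix().round(3))
E
```

```text
[ 4.99523e+02  2.07000e+02 -1.22000e-01  9.10000e-02 -2.90000e-02
  6.09860e+01  5.21130e+01]
[[0.0, -0.3], [-0.2, -0.3], [-0.4, 0.1], [-0.3, -0.5], [-0.5, -0.5], [0.0, 0.0], [-0.3, 0.2], [0.4, -0.5], [0.5, -0.2], [-1.2, 0.3], [0.8, 0.9], [0.7, -0.1], [0.8, -0.1], [0.0, 0.0], [-0.0, -1.1], [-0.1, -2.0], [-0.9, -3.0], [0.0, 0.0], [0.0, 0.0], [0.0, 0.0], [0.0, 0.0], [0.0, 0.0], [-0.3, 2.0], [0.1, 1.3], [-1.0, -0.3], [0.3, 0.5], [0.1, 0.5], [0.0, 0.0]]
[[499.5, 207.0, 143.0], [539.5, 176.9, 124.0], [545.5, 226.6, 124.0], [542.5, 172.6, 142.5], [492.3, 207.9, 193.7], [499.5, 207.0, 178.0]]
[[ 0.938  0.    -0.346]
 [ 0.346  0.     0.938]
 [ 0.    -1.     0.   ]]
```

Call:
arm_command(plan=[0.4,0.9,0.1,0,0,0.8,0,0.4,0.9,0.1,0,0,0.8,0,0.4,0.9,0.1,0,0,0.8,0,0.4,0.9,0.1,0,0,0.8,0,0.4,0.9,0.1,0,0,0.8,0,0.4,0.9,0.1,0,0,0.8,0,0.4,0.9,0.1,0,0,0.8,0,0.4,0.9,0.1,0,0,0.8,0,0.4,0.9,0.1,0,0,0.8,0,0.4,0.9,0.1,0,0,0.8,0,0.4,0.9,0.1,0,0,0.8,0,0.4,0.9,0.1,0,0,0.8,0,0.4,0.9,0.1,0,0,0.8,0], squeeze=40)

```text
clock: 2.68
tool_pos: [436.3, -178.9, 290.5]
tcp_rot: [-1.432, -0.772, 0.767]
ft_force: [0.3, -0.2, 0.2]
gripper_width: 0.001
```

Call:
arm_command(plan=[0.168,0.712,0,0,0,0.6,0,0.168,0.712,0,0,0,0.6,0,0.168,0.712,0,0,0,0.6,0,0.168,0.712,0,0,0,0.6,0,0.168,0.712,0,0,0,0.6,0,0.168,0.712,0,0,0,0.6,0,0.168,0.712,0,0,0,0.6,0,0.168,0.712,0,0,0,0.6,0,0.168,0.712,0,0,0,0.6,0,0.168,0.712,0,0,0,0.6,0,0.168,0.712,-0.07,0,0,0.6,0,0.168,0.712,-0.14,0,0,0.6,0,0.168,0.712,-0.18,0,0,0.6,0,0.168,0.712,-0.21,0,0,0.6,0,0.168,0.712,-0.21,0,0,0.6,0])

```text
clock: 3.93
tool_pos: [516.1, 171.7, 181.0]
tcp_rot: [-1.261, -1.117, 1.126]
ft_force: [-0.2, -0.5, 0.3]
gripper_width: 0.002
```

```bash
python3 - <<'E'
from h import *
s=state(); R=Ro.from_rotvec(s["tcp_rot"]).as_matrix(); print(s["clock"],s["tool_pos"].round(1) if hasattr(s["tool_pos"],"round") else s["tool_pos"],R.round(3).tolist(),s["ft_force"])
t=read_camera("top"); sd=read_camera("side")
im=crop(sd,(190,90,270,190),6,"pics/a.png"); a=crop(t,(90,195,190,270),4,"pics/x.png")
a=cv2.copyMakeBorder(a,0,600-a.shape[0],0,0,0); cv2.imwrite("pics/a.png",np.hstack([im,a[:,:320]]))
E
```

```text
3.9333 [516.1 171.7 181. ] [[0.118, -0.005, -0.993], [0.993, -0.003, 0.118], [-0.003, -1.0, 0.005]] [-0.23119307 -0.50873486  0.34939701]
```

View pics/a.png

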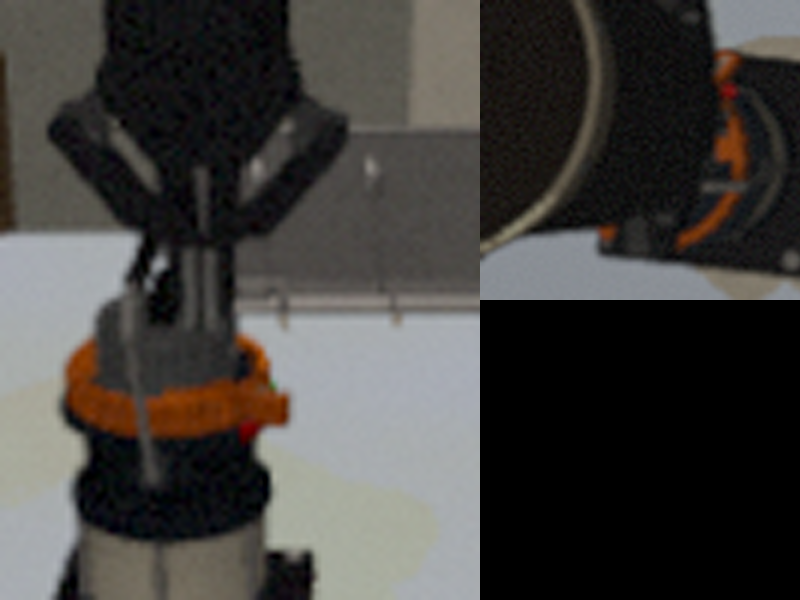

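Call:
arm_command(plan=[-0.016,0.002,0,0,0,0,0,-0.032,0.004,0,0,0,0,0,-0.056,0.006,0,0,0,0,0,-0.08,0.009,0,0,0,0,0,-0.103,0.012,-0.01,0,0,0,0,-0.125,0.0145,-0.02,0,0,0,0,-0.144,0.017,-0.034,0,0,0,0,-0.163,0.019,-0.048,0,0,0,0,-0.176,0.02,-0.066,0,0,0,0,-0.189,0.022,-0.084,0,0,0,0,-0.195,0.0225,-0.097,0,0,0,0,-0.2,0.023,-0.11,0,0,0,0,-0.2,0.023,-0.12,0,0,0,0,-0.2,0.023,-0.13,0,0,0,0,-0.202,0.023,-0.14,0,0,0,0,-0.203,0.023,-0.146,0,0,0,0,-0.203,0.023,-0.148,0,0,0,0,-0.203,0.023,-0.148,0,0,0,0])

```text
clock: 5.53
tool_pos: [416.4, 184.2, 110.0]
tcp_rot: [-1.263, -1.122, 1.123]
ft_force: [-0.6, -0.2, 0.1]
gripper_width: -0.002
```

Call:
arm_command(plan=[0,0,-0.006,0,0,0,0,0,0,-0.012,0,0,0,0,0,0,-0.016,0,0,0,0,0,0,-0.016,0,0,0,0])

```text
clock: 5.87
tool_pos: [417.7, 184.7, 106.4]
tcp_rot: [-1.263, -1.126, 1.122]
ft_force: [-16.6, -6.3, 50.0]
gripper_width: 0.002
```

```bash
python3 - <<'E'
from h import *
s=state(); print(s["tool_pos"],s["ft_force"])
t=read_camera("top"); sd=read_camera("side")
im=crop(sd,(180,100,260,200),6,"pics/b.png"); a=crop(t,(90,195,190,290),3.2,"pics/x.png")
a=cv2.copyMakeBorder(a,0,600-a.shape[0],0,0,0); cv2.imwrite("pics/b.png",np.hstack([im,a]))
E
```

```text
[417.67431694 184.67931745 106.38299778] [-16.63466838  -6.26298762  49.97254985]
```

View pics/b.png

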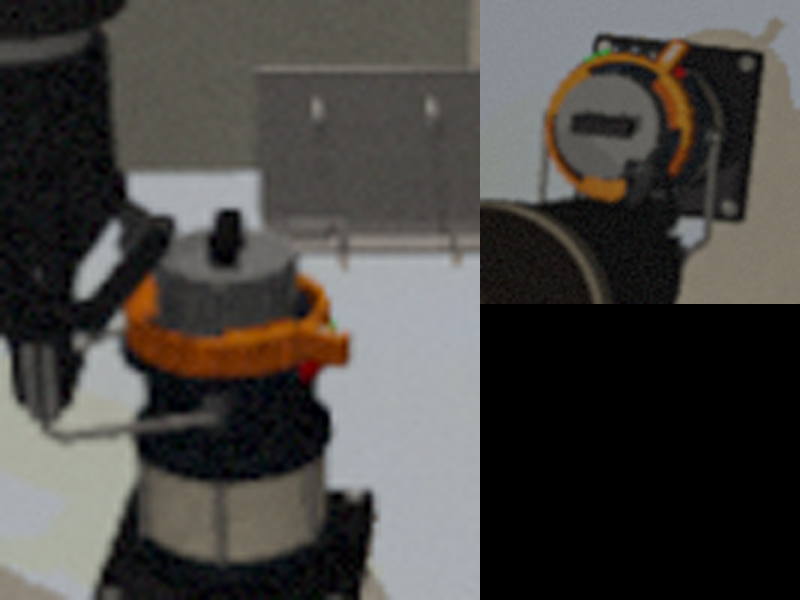

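Call:
arm_command(plan=[0,0,0.05,0,0,0,0,0,0,0.12,0,0,0,0,0,0,0.2,0,0,0,0,0,0,0.28,0,0,0,0,0,0,0.3,0,0,0,0])

```text
clock: 6.38
tool_pos: [418.7, 185.7, 259.0]
tcp_rot: [-1.263, -1.131, 1.115]
ft_force: [0.2, 0.1, 0.2]
gripper_width: -0.001
```

```bash
python3 - <<'E'
from h import *
s=state(); print(s["tool_pos"],s["ft_force"],np.round(s["qpos"],3))
E
```

```text
[418.682161   185.70362201 258.96605683] [0.17202939 0.09161164 0.159906  ] [ 0.851 -0.028 -0.418  0.002 -1.171 -0.969]
```

Call:
arm_command(plan=[0.234,-0.065,0,0,0,1,0,0.234,-0.065,0,0,0,1,0,0.234,-0.065,0,0,0,1,0,0.234,-0.065,0,0,0,1,0,0.234,-0.065,0,0,0,1,0,0.234,-0.065,0,0,0,1,0,0.234,-0.065,0,0,0,1,0])

```text
clock: 6.97
tool_pos: [533.7, 151.4, 251.7]
tcp_rot: [-0.811, -1.685, 1.686]
ft_force: [-0.2, 0.1, -0.4]
gripper_width: -0.001
```

Call:
arm_command(plan=[0,0,0,0,0,0.33,0,0,0,0,0,0,0.33,0,0,0,0,0,0,0.33,0,0,0,-0.06,0,0,0.33,0,0,0,-0.12,0,0,0.33,0,0,0,-0.17,0,0,0.33,0,0,0,-0.205,0,0,0.33,0,0,0,-0.225,0,0,0.33,0,0,0,-0.225,0,0,0.33,0,0,0,-0.225,0,0,0.33,0])

```text
clock: 7.8
tool_pos: [533.7, 151.9, 140.1]
tcp_rot: [-0.619, -1.85, 1.851]
ft_force: [-0.5, -0.0, -0.0]
gripper_width: -0.002
```

```bash
python3 - <<'E'
from h import *
s=state(); R=Ro.from_rotvec(s["tcp_rot"]).as_matrix(); print(s["tool_pos"],s["ft_force"],R[:,2].round(3),np.degrees(np.arctan2(R[1,2],R[0,2])))
t=read_camera("top"); sd=read_camera("side")
im=crop(sd,(190,100,270,200),6,"pics/c.png"); a=crop(t,(90,195,190,290),3.2,"pics/x.png")
a=cv2.copyMakeBorder(a,0,600-a.shape[0],0,0,0); cv2.imwrite("pics/c.png",np.hstack([im,a]))
E
```

```text
[533.65762508 151.86190295 140.09077641] [-0.48830147 -0.04388454 -0.02473043] [-0.601 -0.799  0.   ] -126.95904213258477
```

View pics/c.png

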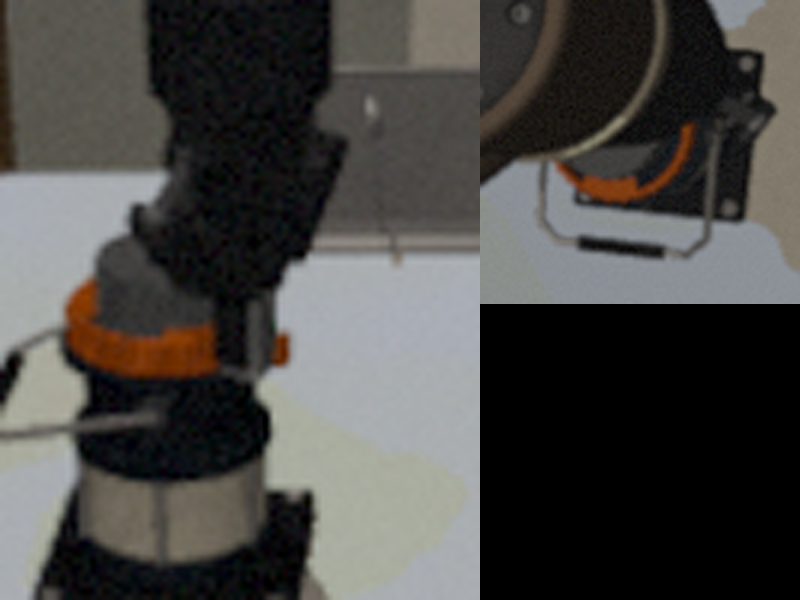

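Call:
arm_command(plan=[0.0055,0.0036,0,0,0,0.064,0,0.0107,0.0074,0,0,0,0.127,0,0.0157,0.0115,0,0,0,0.191,0,0.0205,0.0158,0,0,0,0.255,0,0.0251,0.0204,0,0,0,0.318,0,0.0295,0.0251,0,0,0,0.382,0,0.0336,0.0301,0,0,0,0.446,0,0.0375,0.0353,0,0,0,0.509,0,0.0411,0.0407,0,0,0,0.573,0,0.0444,0.0463,0,0,0,0.637,0,0.0475,0.052,0,0,0,0.7,0,0.0503,0.0579,0,0,0,0.764,0,0.0528,0.0639,0,0,0,0.828,0,0.0549,0.07,0,0,0,0.891,0,0.0549,0.07,0,0,0,0.891,0])

```text
clock: 9.15
tool_pos: [563.8, 188.1, 143.5]
tcp_rot: [-0.057, 2.191, -2.185]
ft_force: [1.5, 0.7, 8.2]
gripper_width: 0.004
```

```bash
python3 - <<'E'
from h import *
t=read_camera("top"); sd=read_camera("side")
s=state(); R=Ro.from_rotvec(s["tcp_rot"]).as_matrix(); print(s["tool_pos"],s["ft_force"],s["torque"],R.round(3).tolist(),np.round(s["qd"],3))
print([(d["location"],d["p"]) for d in look_for("side","collar_lug")[:2]])
im=crop(sd,(200,110,270,200),6.6,"pics/d.png"); a=crop(t,(90,195,190,290),3.2,"pics/x.png")
a=cv2.copyMakeBorder(a,0,594-a.shape[0],0,0,0); cv2.imwrite("pics/d.png",np.hstack([im,a]))
E
```

```text
[563.69700221 188.10942204 143.54165648] [ 2.59279341 -0.10071304  6.84073912] [ 0.0836335  -0.7473411  -0.02350264] [[-0.998, 0.007, 0.057], [-0.056, 0.003, -0.998], [-0.007, -1.0, -0.003]] [-0.001 -0.002 -0.001  0.002  0.001 -0.008]
[([501.5, 178.6, 141.1], 0.5), ([497.3, 167.1, 61.4], 0.36)]
```

View pics/d.png

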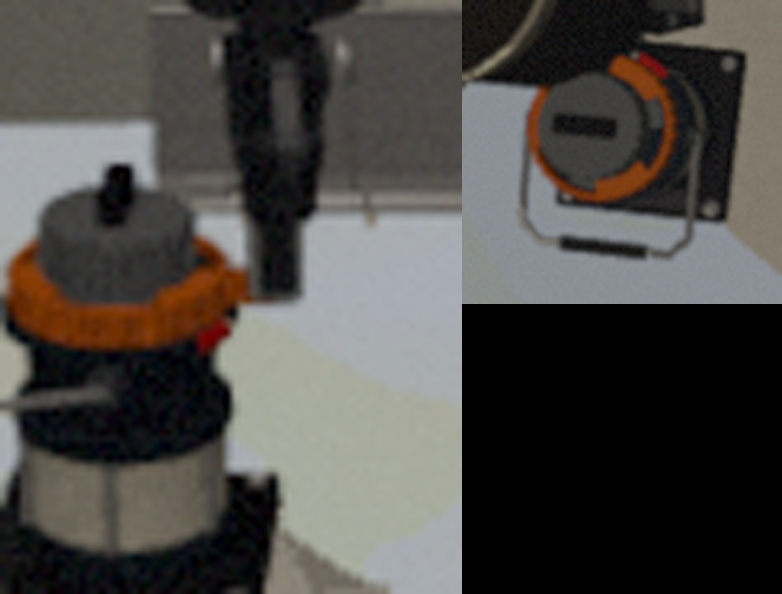

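Call:
arm_command(plan=[-0.0005,0.0067,-0.002,0,0,0.064,0,-0.0005,0.0133,-0.004,0,0,0.127,0,0.0006,0.0195,-0.006,0,0,0.191,0,0.0015,0.0258,-0.006,0,0,0.255,0,0.002,0.032,-0.006,0,0,0.318,0,0.0023,0.0383,-0.006,0,0,0.382,0,0.0022,0.0446,-0.006,0,0,0.446,0,0.002,0.0509,-0.006,0,0,0.509,0,0.0012,0.0571,-0.006,0,0,0.573,0,0.0012,0.0571,-0.006,0,0,0.573,0])

```text
clock: 10.13
tool_pos: [565.9, 217.4, 142.8]
tcp_rot: [-0.492, 1.933, -1.929]
ft_force: [1.7, 0.5, 19.1]
gripper_width: 0.003
```

```bash
cat > st.py <<'E'
from h import *
t=read_camera("top"); 
s=state(); R=Ro.from_rotvec(s["tcp_rot"]).as_matrix()
p=s["tool_pos"][:2]-np.array([499.5,207]); u=R[:2,2]
print(s["tool_pos"],np.round(s["ft_force"],1),np.degrees(np.arctan2(p[1],p[0])),np.hypot(*p),"jaw deg",np.degrees(np.arctan2(u[1],u[0])),"lug face ang",np.degrees(np.arctan2(-u[1],-u[0]))-90)
E
python3 st.py
```

```text
[565.85960547 217.51194192 142.84226691] [ 1.5  0.5 18. ] 9.001358553331734 67.18703863725393 jaw deg -60.8978575808337 lug face ang 29.102142419166313
```

```bash
python3 - <<'E'
from h import *
t=read_camera("top"); sd=read_camera("side")
im=crop(sd,(205,130,260,190),9,"pics/e.png"); a=crop(t,(95,200,185,260),3.3,"pics/x.png")
a=cv2.copyMakeBorder(a,0,540-a.shape[0],0,0,0); cv2.imwrite("pics/e.png",np.hstack([im,a]))
E
```

```text
(no output)
```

View pics/e.png

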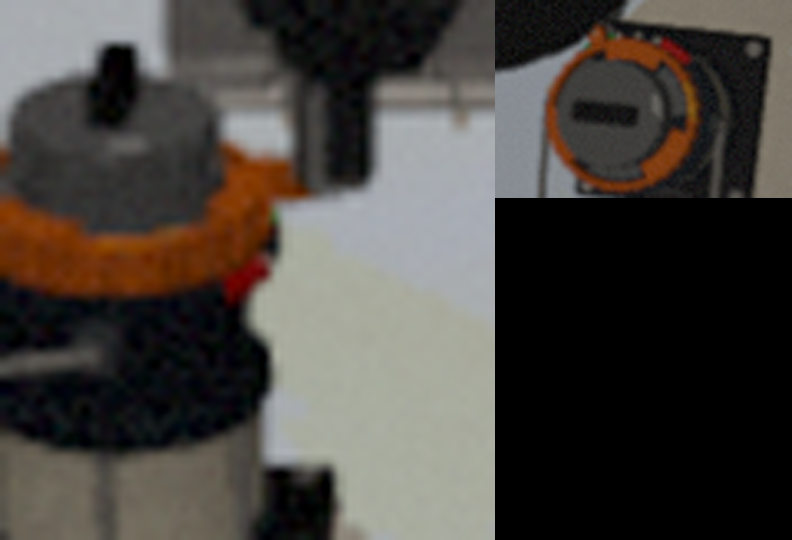

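```bash
python3 - <<'E'
from h import *
t=read_camera("top"); A=np.array([499.5,207]); yaw=-.115
for d in (40,45,50,55,60):
    th=yaw+np.radians(d-30); X=[[A[0]+r*np.cos(th),A[1]+r*np.sin(th),142.5] for r in(50,60,66)]
    p=proj(t,X); print(d,p.round(1).tolist(),((p+.5-[95,200])*3.3+[495,0]).round(0).tolist())
g=yaw+np.pi/6; print("green",(proj(t,[[A[0]+50*np.cos(g),A[1]+50*np.sin(g),124]])+.5-[95,200])*3.3+[495,0])
# white line & green pixel search
f=t["frame"]; hsv=cv2.cvtColor(f,cv2.COLOR_RGB2HSV); 
m=(hsv[...,0]>45)&(hsv[...,0]<75)&(hsv[...,1]>80); m[:205]=0; m[225:]=0; m[:,:110]=0; m[:,150:]=0; print(np.argwhere(m)[:, ::-1].tolist())
crop(t,(108,203,148,233),20,"pics/f.png")
E
```

```text
40 [[131.6, 208.7], [131.3, 203.7], [131.2, 200.7]] [[617.0, 30.0], [617.0, 14.0], [616.0, 4.0]]
45 [[129.4, 209.0], [128.7, 204.0], [128.3, 201.1]] [[610.0, 31.0], [608.0, 15.0], [607.0, 5.0]]
50 [[127.3, 209.4], [126.2, 204.6], [125.5, 201.7]] [[603.0, 33.0], [600.0, 17.0], [597.0, 7.0]]
55 [[125.2, 210.0], [123.7, 205.3], [122.8, 202.5]] [[596.0, 35.0], [591.0, 19.0], [588.0, 10.0]]
60 [[123.2, 210.9], [121.3, 206.3], [120.1, 203.6]] [[590.0, 37.0], [583.0, 22.0], [580.0, 13.0]]
green [[598.6424142   39.41290156]]
[[112, 206], [120, 206], [116, 207], [117, 209], [130, 210], [116, 213]]
```

View pics/f.png

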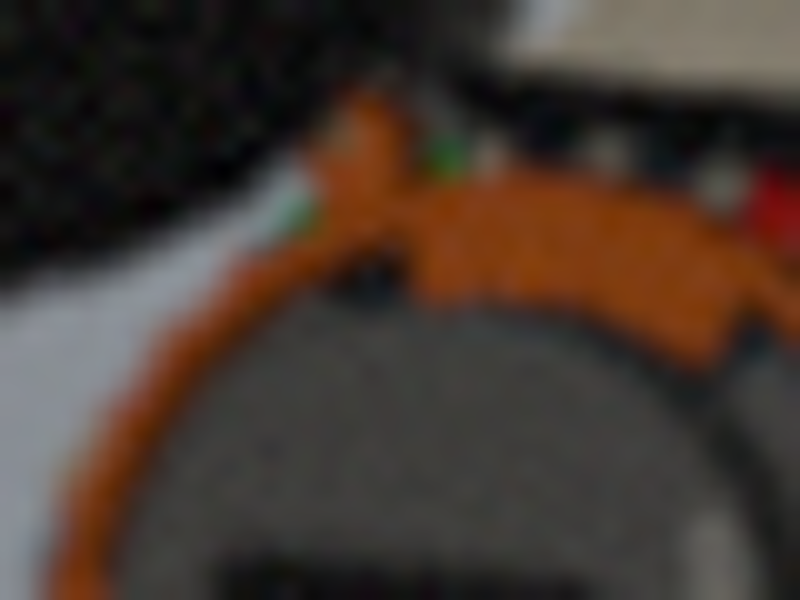

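Call:
arm_command(plan=[0.01,-0.02,0,0,0,0,0,0.025,-0.035,0,0,0,0,0,0.025,-0.035,0,0,0,0,0])

```text
clock: 10.58
tool_pos: [575.8, 198.1, 140.4]
tcp_rot: [-0.495, 1.937, -1.934]
ft_force: [0.3, -0.8, 1.1]
gripper_width: -0.004
```

```bash
python3 st.py
```

```text
[575.32864182 198.17938626 139.45324288] [ 0.5 -0.7  1. ] -6.634997025675796 76.33993808137285 jaw deg -61.05264336461222 lug face ang 28.947356635387763
```

Call:
arm_command(plan=[0,0,0.08,0,0,0,0,0,0,0.16,0,0,0,0,0,0,0.24,0,0,0,0,0,-0.08,0.24,0,0,0,0,0,-0.16,0.24,0,0,0,0,0,-0.24,0.24,0,0,0,0,0,-0.32,0.24,0,0,0,0,0,-0.32,0.24,0,0,0,0])

```text
clock: 11.3
tool_pos: [573.3, 32.9, 258.1]
tcp_rot: [-0.496, 1.939, -1.94]
ft_force: [-0.1, 1.2, -0.6]
gripper_width: 0.001
```

```bash
cat > lug.py <<'E'
from h import *
t=read_camera("top"); print(state()["clock"],state()["tool_pos"])
A=np.array([499.5,207]); yaw=-.115
# rectify at z=142.5 : 1 px = .25 mm, polar unwrapping: rows radius 40..72, cols angle 15..85 (collar deg)
ang=np.arange(-10,80,.5); rad=np.arange(46,70,.5)
th=yaw+np.radians(ang-30)
X=np.stack([A[0]+rad[:,None]*np.cos(th),A[1]+rad[:,None]*np.sin(th),np.full((len(rad),len(th)),142.5)],-1)
p=proj(t,X.reshape(-1,3)).reshape(len(rad),len(th),2).astype(np.float32)
im=cv2.remap(t["frame"],p[...,0],p[...,1],cv2.INTER_LINEAR)
hsv=cv2.cvtColor(im,cv2.COLOR_RGB2HSV)
o=((hsv[...,0]<22)&(hsv[...,1]>110)&(hsv[...,2]>70))
for r in (50,53,56,59,62,65):
    k=int((r-46)/.5); print(r,ang[o[k]].tolist()[:1],ang[o[k]].tolist()[-1:],"n",o[k].sum()*.5)
cv2.imwrite("pics/lugpol.png",cv2.resize(im[::-1,:,::-1],(720,192)))
cv2.imwrite("pics/lug.png",cv2.resize(t["frame"][200:240,105:165,::-1],(720,480),interpolation=cv2.INTER_CUBIC))
E
python3 lug.py; python3 -c "
import cv2,numpy as np
a=cv2.imread('pics/lugpol.png');b=cv2.imread('pics/lug.png');cv2.imwrite('pics/g.png',np.vstack([b[:400],a]))"
```

```text
11.35 [573.74301331  34.99201825 257.93515762]
50 [-10.0] [4.0] n 12.5
53 [] [] n 0.0
56 [] [] n 0.0
59 [] [] n 0.0
62 [] [] n 0.0
65 [] [] n 0.0
```

View pics/g.png

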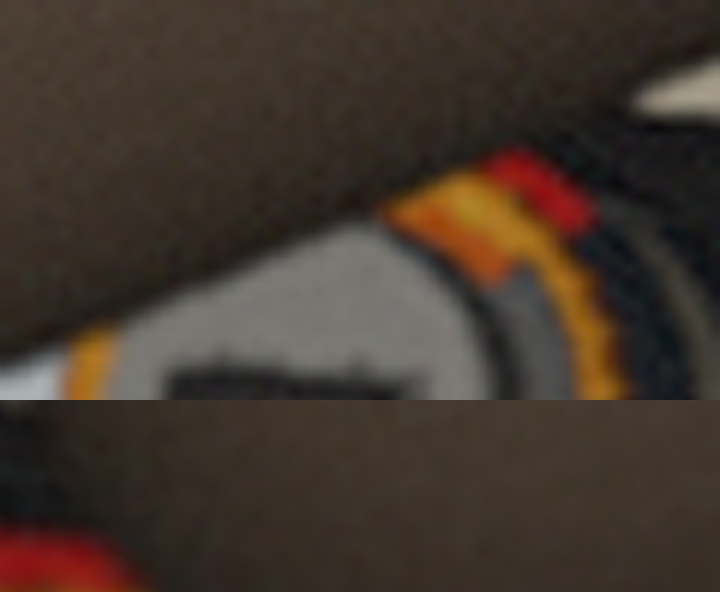

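Call:
arm_command(plan=[-0.1,-0.45,0,0,0,0,0,-0.1,-0.45,0,0,0,0,0,-0.1,-0.45,0,0,0,0,0,-0.1,-0.45,0,0,0,0,0,-0.1,-0.45,0,0,0,0,0,-0.1,-0.45,0,0,0,0,0,-0.1,-0.45,0,0,0,0,0])

```text
clock: 11.93
tool_pos: [523.2, -189.9, 257.4]
tcp_rot: [-0.498, 1.939, -1.94]
ft_force: [0.3, -0.4, -0.5]
gripper_width: 0.001
```

```bash
cat >> lug.py <<'E'
print(f"val rows r=54,58,62 by angle")
for r in (50,54,58,62):
    k=int((r-46)/.5); print(r," ".join(f"{int(a)}:{'/'.join(str(int(v)) for v in im[k,i])}" for i,a in list(enumerate(ang))[90::5]))
f=t["frame"]; h2=cv2.cvtColor(f,cv2.COLOR_RGB2HSV); m=(h2[...,0]>45)&(h2[...,0]<80)&(h2[...,1]>90)&(h2[...,2]>50); m[:203]=0; m[222:]=0; m[:,:112]=0; m[:,140:]=0; print("green px",np.argwhere(m)[:, ::-1].tolist())
E
python3 lug.py; ls pics
```

```text
11.9833 [ 523.72124259 -188.43233047  257.29378489]
50 [] [] n 0.0
53 [] [] n 0.0
56 [] [] n 0.0
59 [] [] n 0.0
62 [] [] n 0.0
65 [] [] n 0.0
val rows r=54,58,62 by angle
50 35:107/90/74 37:107/90/75 40:107/90/74 42:108/90/74 45:108/90/74 47:108/91/75 50:103/86/71 52:82/68/55 55:65/57/46 57:90/78/63 60:100/82/67 62:91/75/61 65:94/83/77 67:128/129/131 70:169/176/183 72:187/194/201 75:187/194/203 77:186/194/203
54 35:107/90/74 37:107/90/74 40:107/90/73 42:108/91/75 45:107/91/74 47:108/90/74 50:100/84/71 52:77/65/54 55:79/66/55 57:99/82/67 60:93/76/61 62:93/81/71 65:126/125/127 67:171/176/183 70:187/195/203 72:188/193/203 75:186/194/202 77:187/193/202
58 35:109/91/76 37:110/93/77 40:111/93/77 42:110/92/76 45:110/93/77 47:110/92/76 50:92/77/63 52:67/56/45 55:99/83/70 57:100/83/67 60:93/79/65 62:111/105/103 65:161/166/172 67:186/193/202 70:187/193/201 72:189/194/202 75:185/192/200 77:187/193/202
62 35:112/95/78 37:110/92/77 40:112/94/78 42:109/91/76 45:110/94/79 47:109/91/75 50:85/72/59 52:70/59/50 55:96/80/66 57:95/79/62 60:92/82/72 62:145/147/153 65:186/192/201 67:187/195/203 70:187/194/202 72:187/193/201 75:187/192/201 77:188/194/202
green px []
a.png
b.png
c.png
d.png
e.png
f.png
g.png
lug.png
lugpol.png
sc.png
side0.png
tc.png
top0.png
x.png
```

Call:
arm_command(plan=[-0.2,-0.5,0,0,0,0,0,-0.2,-0.5,0,0,0,0,0,-0.2,-0.5,0,0,0,0,0,-0.2,-0.5,0,0,0,0,0,-0.2,-0.5,0,0,0,0,0,-0.2,-0.5,0,0,0,0,0,-0.2,-0.5,0,0,0,0,0,-0.2,-0.5,0,0,0,0,0])

```text
clock: 12.65
tool_pos: [423.4, -439.4, 256.6]
tcp_rot: [-0.499, 1.939, -1.94]
ft_force: [0.8, 0.6, 0.5]
gripper_width: 0.0
```

```bash
python3 lug.py
```

```text
12.7 [ 424.04110399 -437.828841    256.5713083 ]
50 [-10.0] [46.5] n 29.0
53 [35.0] [46.5] n 8.5
56 [35.0] [47.0] n 9.5
59 [36.0] [45.0] n 6.0
62 [36.5] [44.5] n 5.5
65 [] [] n 0.0
val rows r=54,58,62 by angle
50 35:83/39/12 37:125/74/27 40:133/101/63 42:133/103/69 45:134/95/58 47:129/107/90 50:111/109/100 52:68/74/65 55:67/73/73 57:111/121/123 60:128/135/141 62:129/136/142 65:130/138/143 67:131/137/143 70:131/136/142 72:131/135/141 75:131/136/142 77:131/137/144
54 35:78/39/20 37:119/67/25 40:125/98/66 42:127/108/83 45:127/92/55 47:89/71/57 50:57/53/52 52:59/60/62 55:100/104/109 57:130/134/140 60:131/135/142 62:131/136/142 65:132/136/142 67:131/135/140 70:131/135/141 72:130/135/141 75:131/136/142 77:130/136/142
58 35:79/61/54 37:105/62/25 40:128/99/65 42:131/111/84 45:122/90/58 47:84/75/70 50:82/85/91 52:115/120/125 55:132/137/143 57:132/137/142 60:131/136/141 62:131/135/141 65:131/135/140 67:132/136/142 70:130/135/141 72:131/136/142 75:130/136/142 77:132/136/141
62 35:89/82/80 37:99/62/35 40:124/93/60 42:130/110/88 45:125/96/75 47:125/122/123 50:132/138/144 52:132/136/142 55:132/136/142 57:131/137/143 60:131/135/141 62:129/134/141 65:131/136/141 67:132/136/143 70:131/136/142 72:130/134/140 75:130/134/140 77:131/136/141
green px [[126, 211], [127, 211], [128, 211], [125, 212], [126, 212], [123, 213]]
```

```bash
python3 - <<'E'
from h import *
s=read_camera("side")
for nm,c,a,z0,obs in (("c",(533.7,151.9),-127,140.1,(230,162.4)),("d",(563.7,188.1),-86.7,143.5,(200+275/6.6,110+298/6.6)),("e",(565.9,217.5),-61,142.8,(242,150.5))):
    u=np.array([np.cos(np.radians(a)),np.sin(np.radians(a))]); v=np.array([-u[1],u[0]])
    for k in (0,8,13):
        P=[[*(np.array(c)+i*11*u+j*11*v),z0-k] for i in(-1,1) for j in (-1,1)]
        q=proj(s,P); print(nm,k,"rows",q[:,1].round(1),"cols",q[:,0].round(1),"obs",np.round(obs,1))
A=np.array([499.5,207]); yaw=-.115
for d in (43,55,60):
    th=yaw+np.radians(d-30); print(d,"lug tip",proj(s,[[A[0]+66*np.cos(th),A[1]+66*np.sin(th),z] for z in (127.5,142.5)]).round(1).tolist())
E
```

```text
c 0 rows [156.5 158.5 159.5 161.6] cols [229.5 236.4 224.5 231.4] obs [230.  162.4]
c 8 rows [159.2 161.3 162.3 164.4] cols [229.6 236.4 224.6 231.4] obs [230.  162.4]
c 13 rows [160.9 163.  164.  166.2] cols [229.6 236.4 224.6 231.5] obs [230.  162.4]
d 0 rows [150.3 150.  153.7 153.4] cols [237.  245.  237.7 246. ] obs [241.7 155.2]
d 8 rows [153.  152.7 156.4 156.1] cols [237.  245.  237.7 245.9] obs [241.7 155.2]
d 13 rows [154.7 154.4 158.1 157.8] cols [237.  245.  237.7 245.9] obs [241.7 155.2]
e 0 rows [147.1 145.4 149.9 148.2] cols [236.3 243.1 240.4 247.3] obs [242.  150.5]
e 8 rows [149.7 148.1 152.6 150.8] cols [236.3 243.1 240.4 247.2] obs [242.  150.5]
e 13 rows [151.4 149.7 154.2 152.5] cols [236.3 243.  240.4 247.2] obs [242.  150.5]
43 lug tip [[241.5, 153.2], [241.5, 148.2]]
55 lug tip [[240.2, 151.2], [240.2, 146.2]]
60 lug tip [[239.4, 150.4], [239.4, 145.5]]
```

Call:
arm_command(plan=[0.14,0.8,0,0,0,-0.467,0,0.14,0.8,0,0,0,-0.467,0,0.14,0.8,0,0,0,-0.467,0,0.14,0.8,0,0,0,-0.467,0,0.14,0.8,0,0,0,-0.467,0,0.14,0.8,0,0,0,-0.467,0,0.14,0.8,0,0,0,-0.467,0,0.14,0.8,0,0,0,-0.467,0,0.14,0.8,0,0,0,-0.467,0,0.14,0.8,0,0,0,-0.467,0])

```text
clock: 13.58
tool_pos: [493.7, -33.1, 257.6]
tcp_rot: [-0.151, 2.148, -2.146]
ft_force: [1.5, -1.1, -0.3]
gripper_width: -0.002
```

Call:
arm_command(plan=[0.141,0.458,0,0,0,0,0,0.141,0.458,0,0,0,0,0,0.141,0.458,0,0,0,0,0,0.141,0.458,0,0,0,0,0,0.141,0.458,0,0,0,0,0,0.141,0.458,0,0,0,0,0,0.141,0.458,0,0,0,0,0,0.141,0.458,-0.07,0,0,0,0,0.141,0.458,-0.13,0,0,0,0,0.141,0.458,-0.19,0,0,0,0,0.141,0.458,-0.23,0,0,0,0,0.141,0.458,-0.25,0,0,0,0,0.141,0.458,-0.25,0,0,0,0])

```text
clock: 14.67
tool_pos: [562.6, 192.7, 129.8]
tcp_rot: [-0.155, 2.148, -2.152]
ft_force: [-0.4, -0.9, 0.2]
gripper_width: -0.004
```

```bash
python3 st.py
```

```text
[563.76339352 192.93008828 131.68654376] [1.2 0.5 0.6] -12.349547690730834 65.7856075605971 jaw deg -81.91394568082976 lug face ang 8.086054319170259
```

Call:
arm_command(plan=[0.0013,0.0065,0,0,0,0.064,0,0.0024,0.0131,0,0,0,0.127,0,0.003,0.0197,0,0,0,0.191,0,0.0035,0.0263,0,0,0,0.255,0,0.0034,0.033,0,0,0,0.318,0,0.0032,0.0396,0,0,0,0.382,0,0.0028,0.0436,0,0,0,0.42,0,0.0024,0.0476,0,0,0,0.458,0,0.0024,0.0476,0,0,0,0.458,0])

```text
clock: 15.47
tool_pos: [566.7, 216.2, 134.4]
tcp_rot: [-0.494, 1.939, -1.939]
ft_force: [1.7, -2.7, -0.8]
gripper_width: 0.0
```

```bash
python3 st.py
```

```text
[566.66984558 216.15821014 134.28913124] [ 2.  -3.   0.9] 7.7640654220621945 67.79130451755327 jaw deg -61.340117588207924 lug face ang 28.659882411792097
```

Call:
arm_command(plan=[-0.003,0.003,-0.003,0,0,0,0,-0.005,0.006,-0.006,0,0,0,0,-0.0056,0.009,-0.006,0,0,0,0,-0.0062,0.0122,-0.006,0,0,0,0,-0.0062,0.0122,-0.006,0,0,0,0])

```text
clock: 15.93
tool_pos: [566.2, 217.2, 133.4]
tcp_rot: [-0.49, 1.933, -1.947]
ft_force: [13.6, -27.9, 12.2]
gripper_width: -0.003
```

```bash
python3 st.py
```

```text
[566.20560302 217.26103548 133.42154289] [ 13.1 -27.8  12.4] 8.74501693149642 67.49019427025975 jaw deg -61.3862892409116 lug face ang 28.61371075908839
```

Call:
arm_command(plan=[0.004,-0.01,0,0,0,0,0,0.008,-0.02,0,0,0,0,0,0.014,-0.035,0,0,0,0,0,0.022,-0.054,0,0,0,0,0,0.022,-0.054,0,0,0,0,0,0.022,-0.054,0.08,0,0,0,0,0.022,-0.054,0.16,0,0,-0.15,0,0.022,-0.054,0.22,0,0,-0.3,0,0.022,-0.054,0.262,0,0,-0.45,0,0.022,-0.054,0.262,0,0,-0.6,0,0.022,-0.054,0.262,0,0,-0.8,0,0.022,-0.054,0.262,0,0,-0.95,0])

```text
clock: 16.98
tool_pos: [573.5, 195.2, 260.4]
tcp_rot: [-0.241, -2.102, 2.1]
ft_force: [-0.3, 0.2, -0.5]
gripper_width: -0.0
```

Call:
arm_command(plan=[-0.07,0.01,0,0,0,-0.15,0,-0.15,0.01,0,0,0,-0.3,0,-0.23,0.01,0,0,0,-0.45,0,-0.31,0.01,0,0,0,-0.6,0,-0.31,0.01,0,0,0,-0.75,0,-0.31,0.01,0,0,0,-0.9,0,-0.31,0.01,0,0,0,-0.95,0])

```text
clock: 17.57
tool_pos: [417.7, 200.2, 260.5]
tcp_rot: [-0.865, -1.636, 1.633]
ft_force: [0.4, -0.2, 0.1]
gripper_width: -0.004
```

```bash
python3 lug.py | head -7; python3 st.py
```

```text
17.6167 [418.01268715 200.21148587 260.30537361]
50 [-10.0] [64.5] n 23.0
53 [53.5] [58.5] n 5.5
56 [54.5] [59.0] n 5.0
59 [54.5] [63.5] n 6.0
62 [55.5] [63.5] n 5.5
65 [] [] n 0.0
[418.21170476 200.10897715 260.10782265] [ 0.4 -0.1  0.2] -175.1544710284898 81.57985743159793 jaw deg -145.460696563636 lug face ang -55.46069656363596
```

```bash
cat > fin.py <<'E'
from h import *
t=read_camera("top")
A=np.array([499.5,207]); z=181
g=np.arange(-45,45,.5); gx,gy=np.meshgrid(g,g,indexing="ij")
X=np.stack([A[0]+gx,A[1]+gy,np.full_like(gx,z)],-1)
p=proj(t,X.reshape(-1,3)).reshape(*gx.shape,2).astype(np.float32)
im=cv2.remap(t["frame"],p[...,0],p[...,1],cv2.INTER_LINEAR); v=im.max(2)
m=((v<48)&(np.hypot(gx,gy)<27)).astype(np.uint8)
m=cv2.morphologyEx(m,cv2.MORPH_OPEN,np.ones((5,5)))
c=max(cv2.findContours(m,0,1)[0],key=cv2.contourArea); (cy,cx),wh,a=cv2.minAreaRect(c)
print("centre",A+[cx*.5-45,cy*.5-45],"size",np.array(wh)*.5,"angle",a)
for cam in ("side","top"): print([(np.round(d["location"],1).tolist(),round(d["p"],2)) for d in look_for(cam,"cap_fin")[:2]])
cv2.imwrite("pics/fin.png",cv2.resize(im[::-1,::-1,::-1],(540,540)))
E
python3 fin.py
```

```text
centre [499.62962341 204.5153656 ] size [37.77851105 11.58681583] angle 7.275004863739014
[([499.1, 191.1, 161.6], 0.86)]
[([676.9, 28.3, 30.4], 0.68), ([492.0, 181.7, 95.3], 0.65)]
```

Call:
arm_command(plan=[0.06,0.005,0,0,0,-0.15,0.35,0.12,0.01,0,0,0,-0.3,0.35,0.162,0.014,0,0,0,-0.45,0.35,0.162,0.014,0,0,0,-0.6,0.35,0.162,0.014,0,0,0,-0.75,0.35,0.162,0.014,0,0,0,-0.918,0.35,0.162,0.014,0,0,0,-0.918,0.35,0.162,0.014,-0.05,0,0,-0.918,0.35,0.162,0.014,-0.1,0,0,-0.918,0.35,0.162,0.014,-0.13,0,0,-0.918,0.35,0.162,0.014,-0.155,0,0,-0.918,0.35,0.162,0.014,-0.168,0,0,-0.918,0.35,0.162,0.014,-0.168,0,0,-0.918,0.35])

```text
clock: 18.9
tool_pos: [499.3, 206.5, 174.9]
tcp_rot: [-1.262, -1.123, 1.126]
ft_force: [1.2, 0.5, 0.5]
gripper_width: 0.352
```

```bash
python3 st.py; python3 -c "
from h import *
print(state()['gripper_width'])"
```

```text
[499.5722362  206.68869293 175.64162966] [-0.9 -0.5  0.2] -76.93618545640064 0.31957809750817223 jaw deg 173.373958706343 lug face ang -96.62604129365702
0.3508630101087783
```

Close on the fin, then a small lift test.

Call:
arm_command(plan=[0,0,0,0,0,0,0.2,0,0,0,0,0,0,0.1,0,0,0,0,0,0,0,0,0,0,0,0,0,0,0,0,0,0,0,0,0,0,0,0,0,0,0,0,0,0,0,0,0,0,0,0,0,0,0,0,0,0], squeeze=40)

```text
clock: 19.62
tool_pos: [499.9, 207.1, 176.6]
tcp_rot: [-1.263, -1.123, 1.121]
ft_force: [-0.7, 0.8, 6.2]
gripper_width: 0.124
```

Call:
arm_command(plan=[0,0,0.006,0,0,0,0,0,0,0.012,0,0,0,0,0,0,0.02,0,0,0,0,0,0,0.03,0,0,0,0,0,0,0.03,0,0,0,0])

```text
clock: 20.03
tool_pos: [499.9, 207.0, 191.9]
tcp_rot: [-1.263, -1.123, 1.121]
ft_force: [0.8, -0.5, 0.6]
gripper_width: 0.129
```

Call:
arm_command(plan=[0,0,0.03,0,0,0,0,0,0,0.07,0,0,0,0,0,0,0.11,0,0,0,0,0.002,-0.03,0.12,0,0,0,0,0.007,-0.09,0.12,0,0,0,0,0.013,-0.16,0.12,0,0,0,0,0.019,-0.235,0.12,0,0,0,0,0.025,-0.31,0.12,0,0,0,0,0.031,-0.385,0.12,0,0,0,0,0.037,-0.46,0.12,0,0,0,0,0.043,-0.535,0.12,0,0,0,0,0.05,-0.61,0.12,0,0,0,0,0.056,-0.685,0.12,0,0,0,0,0.062,-0.755,0.12,0,0,0,0,0.067,-0.815,0.12,0,0,0,0,0.07,-0.85,0.12,0,0,0,0,0.071,-0.865,0.12,0,0,0,0,0.071,-0.865,0.12,0,0,0,0])

```text
clock: 21.53
tool_pos: [534.3, -227.4, 250.0]
tcp_rot: [-1.263, -1.119, 1.12]
ft_force: [0.2, -0.7, -0.9]
gripper_width: 0.129
```

Call:
arm_command(plan=[0,0,-0.05,0,0,0,0,0,0,-0.11,0,0,0,0,0,0,-0.18,0,0,0,0,0,0,-0.25,0,0,0,0,0,0,-0.31,0,0,0,0,0,0,-0.35,0,0,0,0,0,0,-0.37,0,0,0,0,0,0,-0.38,0,0,0,0,0,0,-0.386,0,0,0,0,0,0,-0.39,0,0,0,0,0,0,-0.394,0,0,0,0,0,0,-0.398,0,0,0,0,0,0,-0.4,0,0,0,0,0,0,-0.4,0,0,0,0])

```text
clock: 22.7
tool_pos: [535.2, -225.8, 51.2]
tcp_rot: [-1.263, -1.122, 1.121]
ft_force: [0.3, 0.1, -0.6]
gripper_width: 0.122
```

Call:
arm_command(plan=[0,0,-0.002,0,0,0,0,0,0,-0.004,0,0,0,0,0,0,-0.006,0,0,0,0,0,0,-0.008,0,0,0,0,0,0,-0.008,0,0,0,0])

```text
clock: 23.12
tool_pos: [534.8, -225.7, 46.6]
tcp_rot: [-1.263, -1.121, 1.122]
ft_force: [-0.2, -0.2, -1.0]
gripper_width: 0.126
```

Call:
arm_command(plan=[0,0,-0.001,0,0,0,0,0,0,-0.002,0,0,0,0,0,0,-0.003,0,0,0,0,0,0,-0.003,0,0,0,0])

```text
clock: 23.45
tool_pos: [535.0, -225.8, 45.6]
tcp_rot: [-1.263, -1.122, 1.122]
ft_force: [-1.0, 0.9, 2.7]
gripper_width: 0.127
```

Call:
arm_command(plan=[0,0,0,0,0,0,0.16,0,0,0,0,0,0,0.2,0,0,0,0,0,0,0.27,0,0,0,0,0,0,0.35,0,0,0,0,0,0,0.35,0,0,0.02,0,0,0,0.35,0,0,0.06,0,0,0,0.35,0,0,0.12,0,0,0,0.35,0,0,0.2,0,0,0,0.35,0,0,0.28,0,0,0,0.35,0,0,0.36,0,0,0,0.35,0,0,0.41,0,0,0,0.35,0,0,0.41,0,0,0,0.35])

```text
clock: 24.53
tool_pos: [537.6, -226.7, 258.3]
tcp_rot: [-1.272, -1.129, 1.118]
ft_force: [1.0, 0.4, 0.1]
gripper_width: 0.347
```

```bash
python3 - <<'E'
from h import *
for cam in ("side","top"):
    read_camera(cam)
    for n in ("carrier_tab","cap_fin","cap","carrier"): print(cam,n,[(np.round(d["location"],1).tolist(),round(d["p"],2)) for d in look_for(cam,n)[:2]])
E
```

```text
side carrier_tab [([481.1, 165.4, 143.2], 0.19)]
side cap_fin [([535.9, -238.6, 35.6], 0.87)]
side cap [([534.7, -237.4, 33.6], 0.57)]
side carrier []
top carrier_tab [([500.5, 206.6, 132.4], 0.81)]
top cap_fin []
top cap []
top carrier [([498.0, 204.1, 139.8], 0.85)]
```

```bash
cat > tab.py <<'E'
from h import *
t=read_camera("top"); A=np.array([499.5,207]); z=162
g=np.arange(-35,35,.5); gx,gy=np.meshgrid(g,g,indexing="ij")
X=np.stack([A[0]+gx,A[1]+gy,np.full_like(gx,z)],-1)
p=proj(t,X.reshape(-1,3)).reshape(*gx.shape,2).astype(np.float32)
im=cv2.remap(t["frame"],p[...,0],p[...,1],cv2.INTER_LINEAR); h=cv2.cvtColor(im,cv2.COLOR_RGB2HSV)
m=((h[...,0]>22)&(h[...,0]<38)&(h[...,1]>110)&(h[...,2]>60)).astype(np.uint8)
cs=cv2.findContours(m,0,1)[0]
for c in sorted(cs,key=cv2.contourArea)[-2:]:
    (cy,cx),wh,a=cv2.minAreaRect(c); print(A+[cx*.5-35,cy*.5-35],np.array(wh)*.5,a)
o=im[::-1,::-1,::-1]; cv2.imwrite("pics/tab.png",np.hstack([cv2.resize(o,(380,380)),cv2.resize(t["frame"][195:270,90:190,::-1],(400,300)).copy() if 0 else cv2.resize(t["frame"][190:265,90:185,::-1],(400,380))]))
E
python3 tab.py
```

```text
[498. 208.] [14. 28.] 90.0
```

View pics/tab.png

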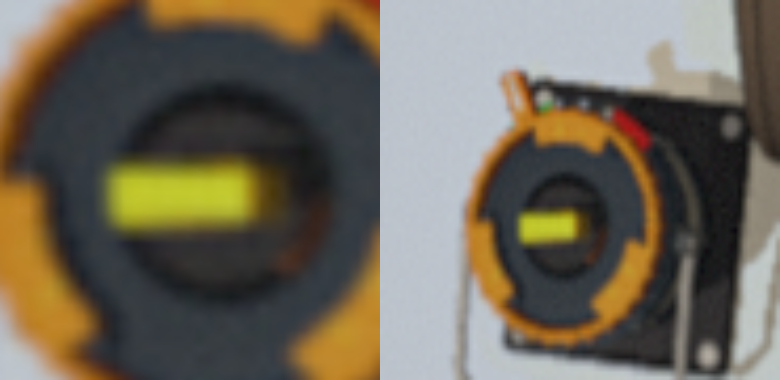

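Call:
arm_command(plan=[-0.072,0.868,0,0,0,0.19,0.3,-0.072,0.868,0,0,0,0.19,0.3,-0.072,0.868,0,0,0,0.19,0.3,-0.072,0.868,0,0,0,0.19,0.3,-0.072,0.868,0,0,0,0.19,0.3,-0.072,0.868,0,0,0,0.19,0.3,-0.072,0.868,0,0,0,0.19,0.3,-0.072,0.868,0,0,0,0.19,0.3,-0.072,0.868,0,0,0,0.19,0.3,-0.072,0.868,0,0,0,0.19,0.3,-0.072,0.868,0,0,0,0.19,0.3,-0.072,0.868,0,0,0,0.19,0.3,-0.072,0.868,-0.06,0,0,0.19,0.3,-0.072,0.868,-0.12,0,0,0.19,0.3,-0.072,0.868,-0.16,0,0,0.19,0.3,-0.072,0.868,-0.185,0,0,0.19,0.3,-0.072,0.868,-0.2,0,0,0.19,0.3,-0.072,0.868,-0.2,0,0,0.19,0.3])

```text
clock: 26.58
tool_pos: [498.3, 207.4, 148.6]
tcp_rot: [-1.194, -1.229, 1.234]
ft_force: [-0.3, -1.4, 0.0]
gripper_width: 0.299
```

Call:
arm_command(plan=[0,0,0,0,0,0,0.2,0,0,0,0,0,0,0.1,0,0,0,0,0,0,0,0,0,0,0,0,0,0,0,0,0,0,0,0,0,0,0,0,0,0,0,0,0,0,0,0,0,0,0,0,0,0,0,0,0,0], squeeze=40)

```text
clock: 27.25
tool_pos: [499.5, 208.6, 151.3]
tcp_rot: [-1.195, -1.234, 1.231]
ft_force: [-1.5, -0.7, 6.1]
gripper_width: 0.106
```

Call:
arm_command(plan=[0,0,0.008,0,0,0,0,0,0,0.02,0,0,0,0,0,0,0.035,0,0,0,0,0,0,0.055,0,0,0,0,0,0,0.075,0,0,0,0,0,0,0.1,0,0,0,0,0,0,0.125,0,0,0,0,0,0,0.15,0,0,0,0,0,0,0.18,0,0,0,0,0,0,0.2,0,0,0,0,0,0,0.2,0,0,0,0])

```text
clock: 28.17
tool_pos: [500.1, 208.9, 253.4]
tcp_rot: [-1.195, -1.236, 1.228]
ft_force: [0.2, -0.2, -0.9]
gripper_width: 0.11
```

```bash
python3 st.py; python3 - <<'E'
from h import *
for cam in ("side","top"):
    read_camera(cam)
    for n in ("carrier_tab","carrier","collar_lug","lantern"): print(cam,n,[(np.round(d["location"],1).tolist(),round(d["p"],2)) for d in look_for(cam,n)[:2]])
E
```

```text
[499.45262451 208.70084396 251.73109868] [ 0.9 -0.4 -1.2] 91.59551039842285 1.7015036312620886 jaw deg -178.23518189794646 lug face ang -88.23518189794645
side carrier_tab [([498.5, 193.0, 213.9], 0.71)]
side carrier [([704.1, -78.9, 55.6], 0.62), ([497.5, 196.8, 215.5], 0.54)]
side collar_lug []
side lantern [([496.8, 171.7, 73.7], 0.71), ([778.1, 14.9, 29.6], 0.44)]
top carrier_tab [([500.0, 195.5, 228.1], 0.8), ([494.1, 188.2, 99.7], 0.44)]
top carrier [([499.8, 193.1, 232.6], 0.77)]
top collar_lug [([505.5, 198.9, 142.0], 0.88)]
top lantern [([495.1, 186.1, 98.9], 0.81), ([682.5, 27.7, 29.6], 0.35)]
```

Call:
arm_command(plan=[0.001,-0.03,0.02,0,0,0,0,0.003,-0.08,0.02,0,0,0,0,0.005,-0.14,0.02,0,0,0,0,0.007,-0.21,0.02,0,0,0,0,0.009,-0.28,0.02,0,0,0,0,0.011,-0.35,0.02,0,0,0,0,0.013,-0.42,0.02,0,0,0,0,0.015,-0.49,0.02,0,0,0,0,0.017,-0.56,0.02,0,0,0,0,0.019,-0.62,0.02,0,0,0,0,0.02,-0.665,0.02,0,0,0,0,0.02,-0.686,0.02,0,0,0,0,0.02,-0.686,0.02,0,0,0,0,0.02,-0.686,0,0,0,0,0])

```text
clock: 29.88
tool_pos: [509.9, -135.4, 251.9]
tcp_rot: [-1.198, -1.233, 1.229]
ft_force: [0.7, -0.2, -2.0]
gripper_width: 0.104
```

Call:
arm_command(plan=[0,0,-0.05,0,0,0,0,0,0,-0.11,0,0,0,0,0,0,-0.17,0,0,0,0,0,0,-0.23,0,0,0,0,0,0,-0.28,0,0,0,0,0,0,-0.31,0,0,0,0,0,0,-0.325,0,0,0,0,0,0,-0.331,0,0,0,0,0,0,-0.336,0,0,0,0,0,0,-0.339,0,0,0,0,0,0,-0.342,0,0,0,0,0,0,-0.344,0,0,0,0,0,0,-0.344,0,0,0,0])

```text
clock: 30.97
tool_pos: [509.3, -134.7, 78.8]
tcp_rot: [-1.195, -1.233, 1.231]
ft_force: [-0.3, -0.8, -1.2]
gripper_width: 0.111
```

Call:
arm_command(plan=[0,0,-0.001,0,0,0,0,0,0,-0.002,0,0,0,0,0,0,-0.003,0,0,0,0,0,0,-0.004,0,0,0,0,0,0,-0.005,0,0,0,0,0,0,-0.005,0,0,0,0])

```text
clock: 31.47
tool_pos: [509.1, -134.8, 76.3]
tcp_rot: [-1.195, -1.232, 1.232]
ft_force: [-1.2, -0.3, 4.0]
gripper_width: 0.108
```

Call:
arm_command(plan=[0,0,0,0,0,0,0.14,0,0,0,0,0,0,0.18,0,0,0,0,0,0,0.24,0,0,0,0,0,0,0.32,0,0,0,0,0,0,0.32,0,0,0.02,0,0,0,0.32,0,0,0.06,0,0,0,0.32,0,0,0.12,0,0,0,0.32,0,0,0.2,0,0,0,0.32,0,0,0.28,0,0,0,0.32,0,0,0.36,0,0,0,0.32,0,0,0.36,0,0,0,0.32])

```text
clock: 32.47
tool_pos: [512.5, -135.5, 265.4]
tcp_rot: [-1.205, -1.242, 1.228]
ft_force: [2.0, -0.2, 0.7]
gripper_width: 0.323
```

Call:
arm_command(plan=[-0.3,-0.6,0,0,0,0,0.3,-0.3,-0.6,0,0,0,0,0.3,-0.3,-0.6,0,0,0,0,0.3,-0.3,-0.6,0,0,0,0,0.3,-0.3,-0.6,0,0,0,0,0.3,-0.3,-0.6,0,0,0,0,0.3,-0.3,-0.6,0,0,0,0,0.3,-0.3,-0.6,0,0,0,0,0.3,-0.3,-0.6,0,0,0,0,0.3,-0.3,-0.6,0,0,0,0,0.3])

```text
clock: 33.3
tool_pos: [357.3, -436.5, 255.9]
tcp_rot: [-1.196, -1.228, 1.229]
ft_force: [0.9, 0.4, -0.1]
gripper_width: 0.299
```

```bash
python3 lug.py | head -7; python3 - <<'E'
from h import *
for cam in ("side","top"):
    read_camera(cam)
    for n in ("carrier","carrier_tab","cap","cap_fin","clip","headlamp","compass","carabiner_a","bail_grip"): print(cam,n,[(np.round(d["location"],1).tolist(),round(d["p"],2)) for d in look_for(cam,n)[:2]])
E
```

```text
33.35 [ 358.13603788 -435.37829699  255.98958024]
50 [-8.0] [64.5] n 22.0
53 [54.0] [58.5] n 5.0
56 [54.0] [59.0] n 5.5
59 [54.5] [63.5] n 6.0
62 [55.5] [63.5] n 5.5
65 [] [] n 0.0
side carrier [([505.7, -147.2, 51.5], 0.6), ([537.2, -240.8, 34.2], 0.51)]
side carrier_tab [([508.3, -146.2, 48.4], 0.56)]
side cap [([536.7, -238.2, 37.2], 0.85)]
side cap_fin [([535.1, -240.6, 37.1], 0.97)]
side clip [([362.5, -4.4, 17.4], 0.59)]
side headlamp [([705.2, -75.8, 55.3], 0.87)]
side compass [([777.2, -61.8, 34.1], 0.87)]
side carabiner_a [([776.2, 14.6, 29.0], 0.6), ([671.1, 25.2, 33.2], 0.59)]
side bail_grip [([428.7, 171.4, 99.5], 0.52)]
top carrier [([509.4, -132.2, 63.7], 0.73), ([710.3, -62.7, 57.3], 0.59)]
top carrier_tab [([510.0, -131.2, 58.0], 0.77)]
top cap [([534.3, -221.0, 36.1], 0.77)]
top cap_fin [([531.8, -219.1, 36.2], 0.9)]
top clip [([363.0, 4.2, 18.2], 0.61)]
top headlamp [([710.4, -61.4, 58.5], 0.56)]
top compass [([782.2, -54.7, 38.5], 0.61), ([519.8, -173.9, 7.8], 0.4)]
top carabiner_a [([784.3, 15.8, 34.2], 0.92), ([680.2, 25.2, 30.8], 0.78)]
top bail_grip [([429.0, 215.1, 99.5], 0.88), ([362.5, 6.2, 15.2], 0.62)]
```

```bash
python3 -c "
from plant import *
s=state();print(s['clock'],s['qd'].round(3) if hasattr(s['qd'],'round') else s['qd']); print(finish_job())"
```

```text
34.35 [-0.002 -0.002 -0.    -0.001 -0.001  0.001]
the job is handed in; nothing more can be done
None
```

The lantern is open: the cap and battery carrier are both set down in the tray, the bail is folded down and the collar is at green. I handed the job in at about 34 s of the 72 s.

- **Bail:** I folded it towards the lantern's -x side until it met its stop, which pushed back with about 50 N at the fingertips. The last look put the sleeve at 99.5 mm high, hanging just below level.
- **Collar:** The first push, by the lug, reached roughly 54° of the 60°. The fingertip was riding up the lug, and when I backed off, the lug was found at the 0.79 click. I pushed again with the fingers lower until the end stop gave about 30 N. The final picture reading gives the lug at about 59°, a degree short of the 60° open position. I take that as at the mark, because the camera readings were about 1–4° low at the other clicks and the cap lifted off with no resistance.
- **Cap:** It touched down in the tray at about (535, -226) with a reading of about 3 N, and was then released.
- **Carrier:** It touched down at about (509, -135) with a reading of about 4 N. Both cameras find it there, inside the tray. I did not view a final picture, so I have no direct look at it standing upright.
- **Other things:** The clip, headlamp, compass and carabiners read where they did at the start, within the networks' error of a few mm.

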